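# Complete the takeaway order: add the long spoon, scan it out

### The job

Finish the packed order: pull the long spoon out of the white utensil pot, leaving the short fork in the pot, and lay it down gently, flat on the floor of the black order tray next to the cup and bowl. Then squeeze the scanner's trigger fully in against its grip for a moment and release it. Keep the pot, the cup and the bowl standing where they are, and do not drop the spoon.

Things in the scene. Friction and masses are not known exactly. Their poses are not given: they have to be found in the camera images.
- spoon: long steel spoon, 250 mm, 70 g. Origin mid length on the centreline; x from the plain handle end (-125 mm) to the bowl end (+125), z out of the bowl's open side. Handle 12 mm wide (y), 10 mm thick (z), x -125 to +85. Bowl round, 40 mm across, z -8 to +8, centred at x = 105. Stands in the pot handle end down, leaning 30 deg from vertical roughly away from the robot, its top 110 mm out of the pot
- spoon_foot (a point): centre of the spoon's plain handle end
- spoon_bowl (a point): outer end of the spoon's bowl, on the centreline of the handle
- fork: short plain steel fork, 190 mm long, handle 10 x 6 mm, head 24 mm wide; it leans in the same pot the other way, only its head and 10 mm of handle out. Origin on its centreline at mid length; x runs towards the tines (up)
- pot: round open white ceramic utensil pot, loose, 0.9 kg, 125 mm tall, outer radius 47 mm at the foot and 51 mm at the rim, wall 5 mm, inner floor 6 mm up. Origin at the centre of its underside, z up
- tray: black rectangular order tray fixed on the counter, outside 340 mm (its x) by 240 mm (its y), walls 6 mm thick and 22 mm high, floor 6 mm thick. Origin at the centre of its underside, z up. The cup and the bowl stand on its +y half; its -y half is empty
- cup: lidded paper drink cup standing on the tray, 111 mm tall, radius up to 45 mm, 0.35 kg. Origin at the centre of its underside, z up
- bowl: lidded paper bowl standing on the tray, 71 mm tall, radius up to 53 mm, 0.4 kg. Origin at the centre of its underside, z up
- scanner: black pistol-shaped scanner on its side, fixed in a grey dock. Origin: centre of the dock's underside, z up. Grip: level bar along x, y -16 to +16 mm, z 46 to 74, free from x = -51 to +47. Wide head across its +x end (x 47 to 105, y -40 to +80), top z = 86. A dock post up to z = 45 holds the -x end. Dock plate 18 mm high
- trigger_arm (a joint): angle of the grey trigger on the +y side of the scanner's grip: 0 released (sprung), 0.22 rad fully squeezed in. Upright pin at the head end (scanner x = 40, y = 21.5 mm); 62 mm long towards -x, 22 mm tall (z 49 to 71); about 6 N squeezes it home. Over trigger and grip: 52 mm released, 43 mm squeezed
- trigger_pad (a point): the spot to press: on the outer (+y) face of the trigger, 43 mm from its pin, at z = 60 mm; it moves with the trigger. The matching spot behind is the grip's -y face

How it is judged:
By the outcome, as a careful person would: the job done as asked, in the order asked, and still so for the second after the job is handed in, with the robot touching nothing.
It also fails if it takes over 58 s, if anything falls off the work surface, if the arm or the gripper's body presses on something with over 40 N, if the wrist force passes 120 N, or if a joint passes its speed limit or range.

### The arm

A 6-joint arm with a two-finger parallel gripper is mounted at the origin on the work surface. World frame = base frame: x ahead of the robot, y to its left, z up, the work surface at z = 0. Lengths are in m, angles in degrees, forces in N, time in s.
With the tool pointing down it reaches from about 0.4 to 0.925 m from the base axis. Payload 12.5 kg.
Tool frame: the origin (TCP) lies on the centre line of the jaws, within the pads' length; the fingertips stand env.tcp_to_tips ahead of it and the grasp point (between the pads) lies 2 mm behind it (env.tcp_to_tips is the distance from the TCP to the fingertips, in m); z points along the fingers, y is the line along which they close (so a half turn about z gives the same grasp; the last joint's range is limited). The gripper opens to 95 mm and grips with 3 to 60 N. Pads are 20 mm wide; open, the fingers measure 119 mm over their backs; the gripper's body (75 mm by 180 mm) begins 59 mm behind the grasp point.
Start: joints at [-69.248, 28.126, 89.318, -0, 62.55, -6.05], TCP at [0.282, -0.558, 0.232] pointing down, gripper open.
Joint ranges: [-177.58, 177.58], [-47.91, 125.51], [2.72, 160], [-65.01, 245.01], [3.68, 167.84], [-153.87, 153.87]. Speed limits (degrees/s): [127.2, 127.2, 159.86, 180, 180, 180].

### API

Orientations are given as [roll, pitch, yaw] about the fixed x, y, z axes, in that order (R = Rz(yaw) Ry(pitch) Rx(roll)).
In Python, from rig import env gives the robot as it stands. Calls block until the motion is done:
- env.move_pose(position, orientation): joint-space move of the TCP to a pose.
- env.servo_line(position, v=0.15, attitude=None): straight line of the TCP; attitude=None keeps the orientation; v is the mean speed in m/s.
- env.movej(angles): joint-space move.
- env.release() and env.grab(): open the fingers fully, or close them until they stop; the grip force is fixed at half the most.
- env.sleep(seconds).
- env.ik(position, orientation): joint angles nearest the present ones, or None.
- env.get_obs(): the state.
- env.read_camera(name): name is "scene" or "top" or "wrist"; returns (picture, depth): 400x640x3 uint8, red, green, blue; 400x640 float32, m along the optical axis (not along the pixel's ray), 0 where there is no reading.
- env.get_calibration(name): a dict with "intrinsics" (3x3 intrinsics, pixels), "distortion" ([k1, k2, p1, p2, k3] as OpenCV has them; the pictures are not rectified), "R" (3x3) and "t" (3): a world point X has camera coordinates R X + t. Camera axes: x right, y down, z forward; pixel columns grow to the right and rows downward; lengths in m; the calibration is good to about 2 mm. A picture is of the moment at which its call begins: read the wrist's pose just before it. get_calibration takes no time and is no camera call; for the wrist camera it gives the pose at the moment of the call.
A pose or a line that the arm cannot do raises env.IKError and nothing moves.
- env.finish_job(): hands the job in; it is judged then, once.
Trained networks look in the newest picture that a camera, given by its name, has taken for a name from the list of things; names that differ only in an ending like _2 or _b are one class to them, and where a whole thing is asked for, a point or a joint stands for the part that bears it (a point fixed in the world has none). Each returns a list of dicts, best first, with "p" (0 to 1); they miss things now and then, are a little off and sometimes report something else, mostly with a low value. They report only what shows in the picture. A call takes as long as a camera call.
- env.look_for(label, camera): "bbox" ([left, top, right, bottom] in pixels, round what is visible of it).
- env.tip_of(label, camera): "centre" ([column, row] in pixels: a listed point, or the origin of a listed thing).
The state is a dict: "time": time; "q": joint angles; "qd": joint speeds; "tau": joint torques, N m; "position": TCP position; "orientation": TCP orientation; "ft_force": force on the tool from outside, world axes, zero at the start; "wrist_torque": the same for the moment, N m; "finger_gap": finger opening in m; "grip_force": force on a finger pad.
Only numpy, scipy, OpenCV 4.12 (cv2) and the standard library are available. Lean on these libraries where they do the work, as an engineer would, in place of code of your own. Each camera call takes 0.05 s, during which the arm holds its last target. There are 200 camera calls.

## Working session

There is one attempt and no reset: what is moved stays moved. The work goes in short steps, each a Python script; the robot and the scene stay as the last script left them, time stands still between calls to the robot, and variables do not carry over. Pictures are saved under pics/ and viewed, at most 10 in all, crops included, and the job is handed in when it is done.

```bash
ls; mkdir -p pics
cat > h.py <<'E'
import numpy as np, cv2
from rig import env
def cal(n):
    c=env.get_calibration(n); return [np.array(c[k],float) for k in("intrinsics","distortion","R","t")]
def ray(n,px,c=None):
    K,D,R,t=c or cal(n)
    u=cv2.undistortPoints(np.array([[px]],float),K,D)[0,0]
    d=R.T@np.array([u[0],u[1],1.]); return -R.T@t,d
def tri(rs):
    A=0;b=0
    for o,d in rs:
        d=d/np.linalg.norm(d);P=np.eye(3)-np.outer(d,d);A=A+P;b=b+P@o
    x=np.linalg.solve(A,b); return x,[np.linalg.norm(np.cross(x-o,d/np.linalg.norm(d))) for o,d in rs]
def proj(n,X,c=None):
    K,D,R,t=c or cal(n)
    return cv2.projectPoints(np.array(X,float).reshape(-1,1,3),cv2.Rodrigues(R)[0],t,K,D)[0][:,0]
def cloud(n,dep,c=None):
    K,D,R,t=c or cal(n)
    v,u=np.mgrid[0:400,0:640]
    p=cv2.undistortPoints(np.stack([u,v],-1).reshape(-1,1,2).astype(float),K,D)[:,0]
    z=dep.reshape(-1,1); P=np.hstack([p*z,z]); X=(P-t)@R
    X[dep.ravel()==0]=np.nan
    return X.reshape(400,640,3)
def save(n,img): cv2.imwrite(n,img[:,:,::-1])
E
python3 - <<'E'
from h import *
o=env.get_obs();print(o['time'],o['position'],o['orientation'],o['finger_gap'],env.tcp_to_tips)
for n in("scene","top","wrist"):
    c=cal(n);im,d=env.read_camera(n);save(f"pics/{n}.png",im);np.savez(f"{n}.npz",d=d,im=im,K=c[0],D=c[1],R=c[2],t=c[3])
    print(n,"cam at",(-c[2].T@c[3]).round(3),c[2][2].round(2))
    X=cloud(n,d,c)
    for l in("spoon_foot","spoon_bowl","spoon","fork","pot","tray","cup","bowl","scanner","trigger_pad"):
        r=env.tip_of(l,n)
        for q in r[:2]:
            u,v=np.round(q['centre']).astype(int); 
            print(l,round(q['p'],2),np.round(q['centre'],1),X[min(v,399),min(u,639)].round(3))
E
```

```text
pics
0.0 [ 0.28175466 -0.55765561  0.23108401] [-1.79940081e+02 -6.06523706e-03  2.68014810e+01] 0.09507541532257681 0.017
scene cam at [ 1.12  -0.286  0.877] [-0.58  0.3  -0.76]
spoon_foot 0.52 [200.4 255.9] [ 0.627 -0.31   0.202]
spoon_bowl 0.53 [196.1 251. ] [ 0.627 -0.313  0.222]
spoon 0.65 [204.5 255.9] [ 0.493 -0.307  0.013]
fork 0.57 [189.  250.2] [ 0.517 -0.332  0.089]
pot 0.96 [204.8 274.6] [nan nan nan]
tray 0.58 [318.4 239.6] [ 0.573 -0.028  0.009]
cup 0.69 [353.7 243.1] [0.661 0.025 0.075]
bowl 0.84 [321.5 207.7] [0.528 0.005 0.072]
scanner 0.69 [409.5 192. ] [0.545 0.276 0.017]
scanner 0.33 [201.9 256.1] [ 0.591 -0.308  0.15 ]
trigger_pad 0.58 [423.7 170.7] [0.482 0.374 0.   ]
top cam at [ 0.379 -0.001  0.921] [ 0.22  0.02 -0.98]
spoon_bowl 0.9 [488.  172.6] [ 0.708 -0.416 -0.001]
spoon_bowl 0.38 [311.4 238. ] [0.473 0.026 0.077]
spoon 0.71 [461.6 213.6] [ 0.562 -0.305  0.115]
fork 0.5 [467.2 240.1] [ 0.522 -0.362  0.005]
pot 0.87 [449.1 234.1] [ 0.513 -0.278  0.115]
tray 0.91 [333.8 205.5] [ 0.568 -0.019  0.004]
cup 0.88 [315.4 183.4] [0.592 0.031 0.117]
bowl 0.64 [311.7 239. ] [0.47  0.023 0.078]
scanner 0.92 [216.1 201.6] [0.533 0.265 0.056]
trigger_pad 0.44 [195.1 203.1] [0.521 0.31  0.07 ]
wrist cam at [ 0.346 -0.526  0.385] [-0.23 -0.12 -0.97]
```

View pics/top.png

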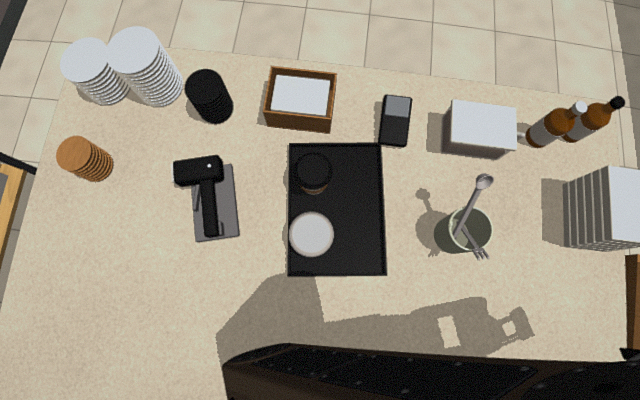

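View pics/scene.png

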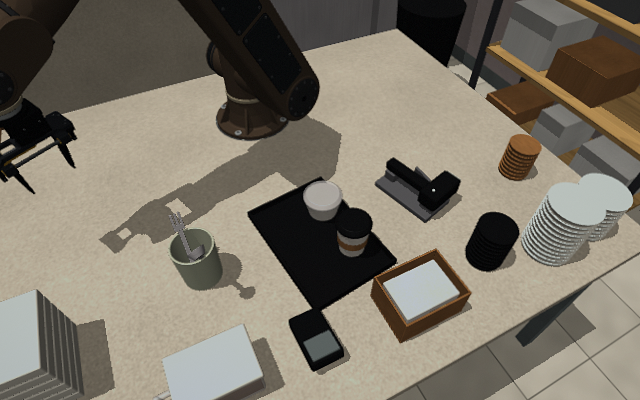

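```bash
cat > a.py <<'E'
from h import *
def ld(n):
    z=np.load(n+".npz");c=[z[k] for k in"KDRt"];return z['im'],cloud(n,z['d'],c),c
Xs={n:ld(n) for n in("top","scene")}
def pts(n,box,zl,zh):
    im,X,c=Xs[n];l,t,r,b=box;P=X[t:b,l:r].reshape(-1,3);return P[(P[:,2]>zl)&(P[:,2]<zh)]
for n,box in(("top",(410,160,510,270)),("scene",(160,200,230,300))):
    P=pts(n,box,.14,.3);print(n,len(P))
    print(P[np.argsort(P[:,2])][::max(1,len(P)//30)].round(3).tolist())
    Q=pts(n,box,.119,.130)
    h=cv2.minEnclosingCircle(Q[:,:2].astype(np.float32)) if len(Q) else None
    # algebraic circle
    A=np.c_[2*Q[:,:2],np.ones(len(Q))];s=np.linalg.lstsq(A,(Q[:,:2]**2).sum(1),rcond=None)[0]
    print("rim",len(Q),h,s[:2],np.sqrt(s[2]+s[0]**2+s[1]**2),np.median(Q[:,2]))
# scanner
for n,box in(("top",(160,140,250,250)),("scene",(360,140,470,230))):
    for zl,zh in((.008,.03),(.05,.08),(.08,.095)):
        P=pts(n,box,zl,zh)
        if len(P)>5: print(n,zl,len(P),cv2.minAreaRect(P[:,:2].astype(np.float32)),np.median(P[:,2]).round(4))
for n,box in(("top",(280,135,395,285)),("scene",(240,170,410,330))):
    P=pts(n,box,.003,.03); P=P[np.abs(P[:,1]+.03)<.25]
    print("tray",n,len(P),cv2.minAreaRect(P[:,:2].astype(np.float32)),np.percentile(P[:,2],[5,50,95]))
im,X,c=Xs["top"]
print("t",X[205,345:395:3].round(3).tolist(),X[140:150,340].round(3).tolist(),X[268:280,340].round(3).tolist(),sep="\n")
E
python3 a.py
```

```text
top 487
[[0.487, -0.341, 0.14], [0.574, -0.317, 0.142], [0.579, -0.307, 0.145], [0.577, -0.313, 0.147], [0.579, -0.314, 0.149], [0.584, -0.319, 0.152], [0.586, -0.305, 0.155], [0.59, -0.306, 0.157], [0.472, -0.335, 0.159], [0.464, -0.321, 0.162], [0.589, -0.309, 0.165], [0.462, -0.336, 0.166], [0.593, -0.317, 0.168], [0.593, -0.309, 0.171], [0.595, -0.311, 0.176], [0.6, -0.309, 0.181], [0.603, -0.31, 0.187], [0.622, -0.323, 0.193], [0.611, -0.318, 0.194], [0.608, -0.318, 0.195], [0.624, -0.321, 0.196], [0.604, -0.308, 0.197], [0.613, -0.329, 0.199], [0.624, -0.317, 0.201], [0.62, -0.328, 0.204], [0.605, -0.298, 0.205], [0.628, -0.302, 0.21], [0.625, -0.322, 0.213], [0.62, -0.3, 0.216], [0.621, -0.302, 0.22], [0.621, -0.311, 0.224]]
rim 367 ((0.5303535461425781, -0.32325589656829834), 0.051794350147247314) [ 0.52985629 -0.32281178] 0.04679537479604676 0.12425450395786035
scene 303
[[0.485, -0.334, 0.141], [0.486, -0.342, 0.142], [0.479, -0.325, 0.143], [0.48, -0.327, 0.145], [0.481, -0.333, 0.146], [0.476, -0.327, 0.148], [0.476, -0.336, 0.15], [0.476, -0.347, 0.152], [0.473, -0.325, 
[... 1985 characters left out ...]
.007], [0.583, -0.123, 0.005], [0.584, -0.13, 0.004], [0.584, -0.137, 0.01], [0.583, -0.143, 0.02], [0.589, -0.154, -0.001], [0.589, -0.162, -0.0], [0.591, -0.17, -0.004]]
[[0.748, -0.015, 0.002], [0.746, -0.015, 0.001], [0.743, -0.016, 0.001], [0.732, -0.016, 0.021], [0.729, -0.016, 0.022], [0.729, -0.016, 0.016], [0.729, -0.017, 0.009], [0.727, -0.017, 0.005], [0.725, -0.018, 0.005], [0.723, -0.018, 0.003]]
[[0.416, -0.051, 0.004], [0.414, -0.052, 0.007], [0.411, -0.052, 0.007], [0.409, -0.052, 0.007], [0.406, -0.052, 0.01], [0.404, -0.052, 0.021], [0.401, -0.052, 0.023], [0.399, -0.052, 0.025], [0.397, -0.054, -0.001], [0.395, -0.054, 0.002], [0.392, -0.054, 0.001], [0.39, -0.055, 0.002]]
```

```bash
cat > b.py <<'E'
from a import *
print("=====")
# spoon: merge
P=np.vstack([pts(n,b,.14,.3) for n,b in(("top",(410,160,510,270)),("scene",(160,200,230,300)))])
P=P[P[:,0]>.55]
bw=P[P[:,2]>.19]; hd=P[P[:,2]<.183]
print("bowl",len(bw),bw.mean(0).round(4),"handle",len(hd))
s=np.linalg.svd(bw-bw.mean(0))[2];print("bowl pca",s.round(3).tolist())
d=hd-hd.mean(0);w=np.linalg.svd(d)[2][0];w*=np.sign(w[2]);print("handle mean",hd.mean(0).round(4),"dir",w.round(3))
for z in(.145,.155,.165,.175):
    q=hd[abs(hd[:,2]-z)<.006];print(z,len(q),np.median(q,0).round(4),np.ptp(q[:,1]).round(4))
# tray wall tops
for n,box in(("top",(280,135,395,285)),("scene",(240,170,410,330))):
    Q=pts(n,box,.017,.028);Q=Q[(abs(Q[:,1]+.03)<.16)&(Q[:,0]>.37)&(Q[:,0]<.76)]
    print("wall",n,len(Q),cv2.minAreaRect(Q[:,:2].astype(np.float32)))
    f=pts(n,box,-.01,.012);f=f[(abs(f[:,0]-.57)<.1)&(abs(f[:,1]+.09)<.03)];print("floor",np.median(f[:,2]))
    for nm,zl,zh in(("cup",.105,.125),("bowl",.068,.086)):
        Q=pts(n,box,zl,zh)
        Q=Q[Q[:,0]>.545] if nm=="cup" else Q[Q[:,0]<.54]
        print(nm,n,len(Q),cv2.minEnclosingCircle(Q[:,:2].astype(np.float32)),np.percentile(Q[:,2],[50,95]))
# scanner dock/grip
for n,box in(("top",(160,140,250,250)),("scene",(360,140,470,230))):
    Q=pts(n,box,.066,.079); a=np.deg2rad(15.7); R=np.array([[np.cos(a),np.sin(a)],[-np.sin(a),np.cos(a)]])
    H=pts(n,box,.08,.095); hc=np.array(cv2.minAreaRect(H[:,:2].astype(np.float32))[0]); 
    # head centre local (76,20)
    L=(Q[:,:2]-hc)@R.T+[.076,.020]
    for x in np.arange(-.09,.05,.015):
        q=L[abs(L[:,0]-x)<.006]
        if len(q): print(n,round(x,3),len(q),np.percentile(q[:,1],[2,98]).round(4))
    print("origin",(hc-R.T@[.076,.02]).round(4))
E
python3 b.py | sed -n '/=====/,$p'
```

```text
=====
bowl 387 [ 0.6206 -0.3142  0.2083] handle 131
bowl pca [[-0.362, -0.488, -0.794], [-0.475, 0.83, -0.294], [-0.802, -0.271, 0.532]]
handle mean [ 0.5879 -0.311   0.1615] dir [0.538 0.002 0.843]
0.145 33 [ 0.5772 -0.3092  0.1453] 0.0127
0.155 37 [ 0.584  -0.3098  0.1551] 0.0143
0.165 34 [ 0.5889 -0.3102  0.1648] 0.0126
0.175 34 [ 0.5958 -0.3096  0.1753] 0.0132
wall top 1184 ((0.5729480385780334, -0.03974802792072296), (0.3515530824661255, 0.2737357020378113), 7.3326640129089355)
floor 0.005824882519010762
cup top 1135 ((0.6241718530654907, 0.0406244657933712), 0.04518742859363556) [0.11601717 0.11878808]
bowl top 1571 ((0.48265936970710754, 0.027484461665153503), 0.05249279364943504) [0.07630382 0.07894779]
wall scene 1127 ((0.5738539695739746, -0.05754299461841583), (0.3536449372768402, 0.3092477321624756), 7.437363147735596)
floor 0.006294531384022868
cup scene 903 ((0.6258038878440857, 0.03941228240728378), 0.045176491141319275) [0.11659753 0.11939565]
bowl scene 994 ((0.4957188367843628, 0.12800782918930054), 0.1538817137479782) [0.07673552 0.07959587]
top -0.09 25 [-0.0149  0.0124]
top -0.075 70 [-0.0157  0.0142]
top -0.06 70 [-0.0162  0.0145]
top -0.045 71 [-0.0165  0.0138]
top -0.03 68 [-0.0155  0.0154]
top -0.015 89 [-0.0164  0.0371]
top 0.0 88 [-0.0159  0.034 ]
top 0.015 86 [-0.0159  0.0316]
top 0.03 86 [-0.0164  0.028 ]
top 0.045 123 [-0.0342  0.0653]
origin [0.5345 0.282 ]
scene -0.09 16 [-0.015   0.0149]
scene -0.075 40 [-0.0172  0.0124]
scene -0.06 40 [-0.0173  0.0121]
scene -0.045 37 [-0.0165  0.0147]
scene -0.03 41 [-0.0176  0.0123]
scene -0.015 58 [-0.0172  0.0378]
scene 0.0 54 [-0.0164  0.0319]
scene 0.015 57 [-0.0168  0.0287]
scene 0.03 56 [-0.0161  0.027 ]
scene 0.045 20 [-0.0369  0.01  ]
origin [0.5369 0.2823]
```

Run:
```python
import cv2
a=cv2.imread('pics/top.png')[140:280,160:400]
cv2.imwrite('pics/crop1.png',cv2.resize(a,None,fx=3.3,fy=3.3,interpolation=3))
```

```text
(no output)
```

View pics/crop1.png

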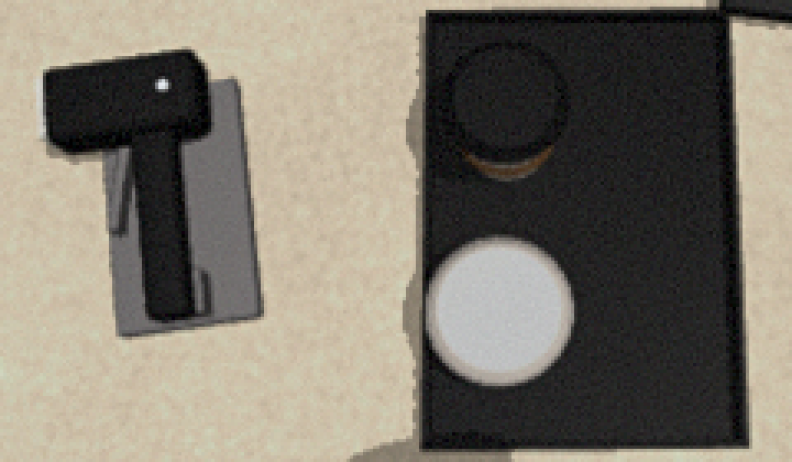

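```bash
cat >> h.py <<'E'
from scipy.spatial.transform import Rotation as Ro
def rpy(x,y,z): return Ro.from_matrix(np.c_[x,y,z]).as_euler('xyz',degrees=True)
def frame(z,y):  # tool axes from approach z and approx closing y
    z=np.array(z,float);z/=np.linalg.norm(z);y=np.array(y,float);y-=z*(y@z);y/=np.linalg.norm(y);return rpy(np.cross(y,z),y,z)
E
python3 - <<'E'
from h import *
c=Xc=None
z=np.load("top.npz");c=[z[k] for k in"KDRt"]
pc=[]
for p in((427,12),(728,14),(746,446),(422,450)):
    o,d=ray("top",(p[0]/3.3+160,p[1]/3.3+140),c);pc.append(o+d*(.022-o[2])/d[2])
pc=np.array(pc)[:,:2];print(pc.round(4).tolist(),pc.mean(0),[np.linalg.norm(pc[i]-pc[i-1]).round(3) for i in range(4)])
r=cv2.minAreaRect(pc.astype(np.float32));print(r)
G=np.array([.592,-.312,.163])
for til in(60,50,40):
  t=np.deg2rad(til);zz=np.array([np.sin(t),0,-np.cos(t)])
  for s in(1,-1):
    for b in(0,.1):
        q=env.ik(G-zz*b,frame(zz,[0,s,0]));print(til,s,b,None if q is None else np.round(q,1))
a=np.deg2rad(7.3)
for s in(1,-1):
    q=env.ik([.54,-.08,.03],frame([0,0,-1],[-s*np.sin(a),s*np.cos(a),0]));print("place",s,None if q is None else np.round(q,1))
a=np.deg2rad(15.7)
for s in(1,-1):
    q=env.ik([.535,.28,.06],frame([0,0,-1],[-s*np.sin(a),s*np.cos(a),0]));print("scan",s,None if q is None else np.round(q,1))
E
```

```text
[[0.7141, 0.1141], [0.7418, -0.1208], [0.4115, -0.1623], [0.3806, 0.071]] [ 0.56200373 -0.02449939] [np.float64(0.336), np.float64(0.237), np.float64(0.333), np.float64(0.235)]
((0.5624937415122986, -0.024730026721954346), (0.336290180683136, 0.2365507334470749), 7.360790252685547)
60 1 0 [-47.9  35.  118.6 114.9  45.1 117.8]
60 1 0.1 [-56.6  26.3 125.4 104.2  48.2 122.1]
60 -1 0 [-47.9  35.  118.6 114.9  45.1 -62.2]
60 -1 0.1 [-56.6  26.3 125.4 104.2  48.2 -57.9]
50 1 0 [-45.7  32.  114.7  99.9  33.8 134.8]
50 1 0.1 [-52.7  22.1 119.5  86.7  37.6 143.9]
50 -1 0 [-45.7  32.  114.7  99.9  33.8 -45.2]
50 -1 0.1 [-52.7  22.1 119.5  86.7  37.6 -36.1]
40 1 0 None
40 1 0.1 None
40 -1 0 [-43.2  30.4 110.   74.   27.3 -17.8]
40 -1 0.1 [-48.5  20.3 112.7  60.8  33.5  -7.1]
place 1 [ -15.4   38.2  110.2   -0.    31.6 -112.7]
place -1 [-15.4  38.2 110.2  -0.   31.6  67.3]
scan 1 [ 21.4  38.6 100.9  -0.   40.5 -84.3]
scan -1 [ 21.4  38.6 100.9  -0.   40.5  95.7]
```

Run:
```python
from h import *
t=np.deg2rad(60);zz=np.array([np.sin(t),0,-np.cos(t)]);o=frame(zz,[0,1,0])
P=np.array([.592,-.312,.163])-.13*zz+[0,0,.05]
env.move_pose(P.tolist(),o.tolist())
c=cal("wrist");im,d=env.read_camera("wrist");save("pics/w1.png",im);np.savez("w1.npz",d=d,im=im,K=c[0],D=c[1],R=c[2],t=c[3])
X=cloud("wrist",d,c)
for l in("spoon_bowl","spoon","fork"):
    for q in env.tip_of(l,"wrist")[:2]:
        print(l,round(q['p'],2),np.round(q['centre'],1))
s=env.get_obs();print(s['time'],s['position'],s['orientation'],s['q'])
print(proj("wrist",[[.626,-.312,.222],[.577,-.311,.145],[.592,-.312,.163]],c))
P=X.reshape(-1,3);m=(P[:,0]>.55)&(P[:,0]<.65)&(abs(P[:,1]+.31)<.05)&(P[:,2]>.135)&(P[:,2]<.25)
P=P[m];hd=P[P[:,2]<.185];bw=P[P[:,2]>.19]
for z in np.arange(.14,.23,.01):
    q=P[abs(P[:,2]-z)<.004]
    if len(q):print(z.round(3),len(q),np.median(q,0).round(4),q[:,1].min().round(4),q[:,1].max().round(4))
w=np.linalg.svd(hd-hd.mean(0))[2];print(w.round(3).tolist())
w=np.linalg.svd(bw-bw.mean(0))[2];print(bw.mean(0),w.round(3).tolist())
```

```text
spoon_bowl 0.59 [313.7 213.7]
spoon 0.6 [312.2  72.6]
3.9667 [ 0.47942701 -0.31215495  0.27799145] [-179.96190453   59.99890551 -179.9608297 ] [-59.70189557  17.86000565 123.97958294  92.65237861  48.46008003
 135.43244001]
[[314.13390596 213.25693119]
 [315.60889758 109.08305548]
 [314.31973048 136.89835734]]
0.14 176 [ 0.5738 -0.3123  0.14  ] -0.3181 -0.3065
0.15 171 [ 0.5803 -0.3123  0.15  ] -0.3182 -0.3064
0.16 164 [ 0.5861 -0.3123  0.1599] -0.3182 -0.3063
0.17 166 [ 0.5929 -0.3123  0.1701] -0.3183 -0.3061
0.18 161 [ 0.5989 -0.3122  0.1801] -0.3183 -0.3061
0.19 181 [ 0.6046 -0.3131  0.1904] -0.3244 -0.306
0.2 418 [ 0.6204 -0.3153  0.2001] -0.3326 -0.2985
0.21 360 [ 0.6245 -0.314   0.2096] -0.3327 -0.2966
0.22 243 [ 0.6225 -0.3121  0.2194] -0.3292 -0.2974
[[0.539, 0.001, 0.842], [-0.015, -1.0, 0.01], [-0.842, 0.018, 0.539]]
[ 0.61908843 -0.31437732  0.20626912] [[0.517, 0.057, 0.854], [-0.257, 0.962, 0.092], [0.816, 0.267, -0.512]]
```

View pics/w1.png

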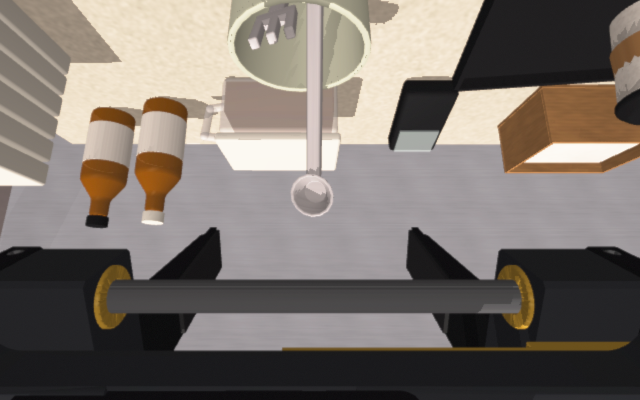

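```bash
python3 - <<'E'
from h import *
t=np.deg2rad(58);zz=np.array([np.sin(t),0,-np.cos(t)]);u=np.array([np.cos(t),0,np.sin(t)]);o=frame(zz,[0,1,0])
C=np.array([.591,-.3122,.1587]);T=C-.011*zz
env.servo_line((T-.1*zz).tolist(),v=.15,attitude=o.tolist())
env.servo_line(T.tolist(),v=.12)
s=env.get_obs();print(s['time'],s['position']-T,s['ft_force'])
env.grab();s=env.get_obs();print(s['time'],s['finger_gap'],s['grip_force'],s['ft_force'])
if s['finger_gap']>.008:
    for k in(.03,.165):
        env.servo_line((T+k*u).tolist(),v=.09);s=env.get_obs();print(s['time'],s['finger_gap'],s['grip_force'],s['ft_force'])
for n in("top","scene"):
    c=cal(n);im,d=env.read_camera(n);save(f"pics/{n}2.png",im);np.savez(n+"2.npz",d=d,im=im,K=c[0],D=c[1],R=c[2],t=c[3])
E
python3 -c "
import cv2,numpy as np
a=cv2.imread('pics/top2.png')[100:300,320:560];b=cv2.imread('pics/scene2.png')[120:320,100:340]
cv2.imwrite('pics/c2.png',cv2.resize(np.hstack([a,b]),None,fx=1.66,fy=1.66,interpolation=3))"
```

```text
5.5167 [-3.40156959e-04 -5.48886641e-05  3.89044908e-04] [0.40209089 0.13559598 0.09236782]
6.7833 0.0126442778640734 29.99871550127864 [ 1.32201078 -0.45378776 -0.92636445]
7.2667 0.01271303946402326 29.998085293918848 [-0.02493801 -0.93055786 -0.92460326]Traceback (most recent call last):
  File "<stdin>", line 10, in <module>
rig.IKError: the arm cannot follow that straight line within its joint ranges
[ WARN:0@0.013] global loadsave.cpp:275 findDecoder imread_('pics/top2.png'): can't open/read file: check file path/integrity
Traceback (most recent call last):
TypeError: 'NoneType' object is not subscriptable
```

Run:
```python
from h import *
t=np.deg2rad(58);zz=np.array([np.sin(t),0,-np.cos(t)]);u=np.array([np.cos(t),0,np.sin(t)])
T=np.array([.591,-.3122,.1587])-.011*zz
print(env.get_obs()['q'].round(1))
for til in(58,66,74,82):
  a=np.deg2rad(til);z2=np.array([np.sin(a),0,-np.cos(a)])
  for yaw in(0,-25):
    R=Ro.from_euler('z',yaw,degrees=True);o=frame(R.apply(z2),R.apply([0,1,0]))
    for k in(.03,.06,.09,.12,.165):
      for nm,dv in(("u",u),("up",np.array([.2,0,.98]))):
        q=env.ik((T+.03*u+(k-.03)*dv).tolist(),o.tolist());print(til,yaw,k,nm,None if q is None else np.round(q,0).astype(int))
```

```text
[-47.   31.6 116.5 108.8  40.9 126.2]
58 0 0.03 u [-47  32 116 109  41 126]
58 0 0.03 up [-47  32 116 109  41 126]
58 0 0.06 u [-46  30 114 105  39 133]
58 0 0.06 up [-46  29 115 104  39 133]
58 0 0.09 u [-44  28 111 100  37 140]
58 0 0.09 up [-46  26 113  99  38 140]
58 0 0.12 u [-43  27 108  96  36 147]
58 0 0.12 up [-45  24 110  94  37 147]
58 0 0.165 u None
58 0 0.165 up None
58 -25 0.03 u [-37  30 121 159  30 102]
58 -25 0.03 up [-37  30 121 159  30 102]
58 -25 0.06 u [-36  28 118 158  25 104]
58 -25 0.06 up [-37  27 119 157  25 105]
58 -25 0.09 u [-35  26 115 156  21 108]
58 -25 0.09 up [-36  24 117 153  21 110]
58 -25 0.12 u [-34  25 112 152  16 112]
58 -25 0.12 up [-36  22 115 147  17 116]
58 -25 0.165 u [-32  23 107 141  10 125]
58 -25 0.165 up [-35  19 111 130  11 134]
66 0 0.03 u [-48  34 119 118  51 115]
66 0 0.03 up [-48  34 119 118  51 115]
66 0 0.06 u [-47  32 117 116  48 121]
66 0 0.06 up [-48  31 118 115  48 121]
66 0 0.09 u [-46  30 114 113  45 126]
66 0 0.09 up [-47  29 116 112  46 126]
66 0 0.12 u [-44  29 111 110  43 131]
66 0 0.12 up [-47  26 114 108  44 132]
66
[... 1371 characters left out ...]
  39 121 127  69 106]
82 0 0.06 up [-50  39 122 126  70 106]
82 0 0.09 u [-47  37 118 127  66 110]
82 0 0.09 up [-49  35 120 125  67 110]
82 0 0.12 u [-46  34 116 127  63 114]
82 0 0.12 up [-49  32 119 124  64 114]
82 0 0.165 u [-44  32 112 125  58 119]
82 0 0.165 up [-48  28 116 122  60 120]
82 -25 0.03 u [-38  41 129 166  72  92]
82 -25 0.03 up [-38  41 129 166  72  92]
82 -25 0.06 u [-37  38 126 167  67  93]
82 -25 0.06 up [-38  37 127 166  67  94]
82 -25 0.09 u [-36  35 124 168  61  94]
82 -25 0.09 up [-37  34 126 166  62  95]
82 -25 0.12 u [-34  33 121 169  56  95]
82 -25 0.12 up [-37  30 124 166  57  96]
82 -25 0.165 u [-33  30 117 170  49  96]
82 -25 0.165 up [-36  26 121 166  50  98]
```

```bash
python3 - <<'E'
from h import *
t=np.deg2rad(58);zz=np.array([np.sin(t),0,-np.cos(t)]);u=np.array([np.cos(t),0,np.sin(t)])
T=np.array([.591,-.3122,.1587])-.011*zz
a=np.deg2rad(66);o2=frame([np.sin(a),0,-np.cos(a)],[0,1,0])
p=lambda:(lambda s:print(round(s['time'],2),s['position'].round(3),s['finger_gap'].round(4),s['ft_force'].round(2),s['q'].round(0)))(env.get_obs())
env.servo_line((T+.12*u).tolist(),v=.1);p()
Q=T+.12*u+[-.03,0,.055]
env.servo_line(Q.tolist(),v=.1,attitude=o2.tolist());p()
for n in("top","scene"):
    c=cal(n);im,d=env.read_camera(n);save(f"pics/{n}2.png",im);np.savez(n+"2.npz",d=d,im=im,K=c[0],D=c[1],R=c[2],t=c[3])
for P in([.5,-.25,.36],[.52,-.2,.36],[.5,-.2,.36]): print(P,env.ik(P,o2.tolist()))
b=np.deg2rad(7.36);od=frame([0,0,-1],[np.sin(b),-np.cos(b),0])
for h in(.3,.12,.025): print(h,env.ik([.5431,-.0776,h],od.tolist()))
E
python3 -c "
import cv2,numpy as np
a=cv2.imread('pics/top2.png')[100:300,320:560];b=cv2.imread('pics/scene2.png')[120:320,100:340]
cv2.imwrite('pics/c2.png',cv2.resize(np.hstack([a,b]),None,fx=1.66,fy=1.66,interpolation=3))"
```

```text
Traceback (most recent call last):
AttributeError: 'float' object has no attribute 'round'
[ WARN:0@0.019] global loadsave.cpp:275 findDecoder imread_('pics/top2.png'): can't open/read file: check file path/integrity
Traceback (most recent call last):
TypeError: 'NoneType' object is not subscriptable
```

```bash
cat >> h.py <<'E'
def st():
    s=env.get_obs();print(*[np.round(s[k],4).tolist() for k in("time","position","finger_gap","grip_force","ft_force")],np.round(s['q']).astype(int).tolist())
def snap(n,tag):
    c=cal(n);im,d=env.read_camera(n);save(f"pics/{n}{tag}.png",im);np.savez(n+tag+".npz",d=d,im=im,K=c[0],D=c[1],R=c[2],t=c[3]);return im,cloud(n,d,c),c
E
python3 - <<'E'
from h import *
t=np.deg2rad(58);zz=np.array([np.sin(t),0,-np.cos(t)]);u=np.array([np.cos(t),0,np.sin(t)])
T=np.array([.591,-.3122,.1587])-.011*zz
a=np.deg2rad(66);o2=frame([np.sin(a),0,-np.cos(a)],[0,1,0])
st()
Q=T+.12*u+[-.03,0,.055]
env.servo_line(Q.tolist(),v=.1,attitude=o2.tolist());st()
for n in("top","scene"): snap(n,"2")
for P in([.5,-.25,.36],[.52,-.2,.36],[.5,-.2,.36]): print(P,env.ik(P,o2.tolist()))
b=np.deg2rad(7.36);od=frame([0,0,-1],[np.sin(b),-np.cos(b),0])
for h in(.3,.12,.025): print(h,env.ik([.5431,-.0776,h],od.tolist()))
E
python3 -c "
import cv2,numpy as np
a=cv2.imread('pics/top2.png')[100:300,320:560];b=cv2.imread('pics/scene2.png')[120:320,100:340]
cv2.imwrite('pics/c2.png',cv2.resize(np.hstack([a,b]),None,fx=1.66,fy=1.66,interpolation=3))"
```

```text
8.3167 [0.6449, -0.3121, 0.2656] 0.0126 29.9974 [-0.0869, 0.7805, -0.7171] [-43, 27, 108, 96, 36, 147]
9.0917 [0.6153, -0.3123, 0.3211] 0.0124 29.9983 [0.2265, -0.4818, -0.9072] [-47, 22, 111, 102, 43, 141]
[0.5, -0.25, 0.36] [-53.47462453   8.81879078 124.4092585   95.91329382  47.56524979
 142.49917335]
[0.52, -0.2, 0.36] [-45.70979803   7.44764004 126.20388804 102.58949503  42.06990617
 140.62249376]
[0.5, -0.2, 0.36] [-48.20681612   6.02210088 127.99736789 100.8538051   43.90819308
 140.63087056]
0.3 [-1.50306350e+01  1.81419974e+01  9.47310583e+01 -2.54444375e-14
  6.71269443e+01  6.76093650e+01]
0.12 [-1.50306350e+01  3.01605712e+01  1.06658546e+02 -2.54444375e-14
  4.31808826e+01  6.76093650e+01]
0.025 [-1.50306350e+01  3.88684083e+01  1.09875836e+02 -2.54444375e-14
  3.12557557e+01  6.76093650e+01]
```

View pics/c2.png

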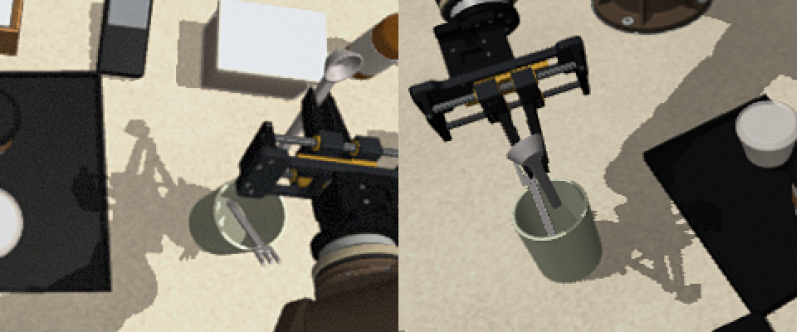

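```bash
python3 - <<'E'
from h import *
a=np.deg2rad(66);o2=frame([np.sin(a),0,-np.cos(a)],[0,1,0])
b=np.deg2rad(7.36);od=frame([0,0,-1],[np.sin(b),-np.cos(b),0])
p=env.get_obs()['position'];env.servo_line((p+[0,0,.04]).tolist(),v=.15)
env.servo_line([.54,-.2,.38],v=.2);st()
env.move_pose([.5431,-.0776,.30],od.tolist());st()
env.servo_line([.5431,-.0776,.16],v=.2);st()
for n in("top","scene","wrist"): 
    im,X,c=snap(n,"3")
    P=X.reshape(-1,3);m=(abs(P[:,2]-.15)<.03)&(abs(P[:,1]+.07)<.08)&(P[:,0]>.38)&(P[:,0]<.75);P=P[m]
    t=np.array([np.cos(b),np.sin(b)]);L=np.c_[(P[:,:2]-[.5625,-.0247])@t,(P[:,:2]-[.5625,-.0247])@[-t[1],t[0]],P[:,2]]
    for x in np.arange(-.13,.17,.02):
        q=L[abs(L[:,0]-x)<.005]
        if len(q)>3: print(n,round(x,2),len(q),np.percentile(q[:,1],[3,97]).round(3),np.median(q[:,2]).round(4))
    if len(L):print(L[:,0].min(),L[:,0].max())
E
python3 -c "
import cv2,numpy as np
a=cv2.imread('pics/top3.png')[100:300,220:460];b=cv2.imread('pics/scene3.png')[120:320,200:440]
cv2.imwrite('pics/c3.png',cv2.resize(np.hstack([a,b]),None,fx=1.66,fy=1.66,interpolation=3))"
```

```text
10.4417 [0.5405, -0.2007, 0.3799] 0.0125 29.9982 [0.6598, 0.4588, -0.5911] [-43, 7, 123, 100, 40, 146]
11.9833 [0.5431, -0.0778, 0.2996] 0.0126 29.9988 [0.1602, -0.6214, -0.3477] [-15, 18, 95, 0, 67, 68]
12.8333 [0.5435, -0.0778, 0.1609] 0.0124 29.9986 [0.8483, 0.7109, -0.1115] [-15, 27, 105, 0, 48, 68]
0.09927944873350159 0.11110236425156678
scene -0.09 4 [-0.06  -0.054] 0.1466
scene -0.07 6 [-0.065 -0.062] 0.1604
scene -0.03 34 [-0.067 -0.044] 0.1603
scene -0.01 49 [-0.065 -0.04 ] 0.1555
scene 0.01 23 [-0.058 -0.046] 0.1547
scene 0.03 25 [-0.058 -0.046] 0.1546
scene 0.05 22 [-0.058 -0.048] 0.1543
scene 0.07 26 [-0.057 -0.028] 0.154
scene 0.09 27 [-0.058 -0.046] 0.1541
scene 0.11 27 [-0.057 -0.045] 0.1544
scene 0.13 28 [-0.058 -0.046] 0.1533
scene 0.15 20 [-0.058 -0.047] 0.1521
-0.08933918096398213 0.15082353293704104
wrist -0.07 193 [-0.061 -0.041] 0.1462
wrist -0.03 541 [-0.057 -0.044] 0.1553
wrist -0.01 1164 [-0.063 -0.038] 0.1563
wrist 0.01 596 [-0.057 -0.044] 0.155
wrist 0.03 639 [-0.057 -0.045] 0.1549
wrist 0.05 735 [-0.057 -0.044] 0.1547
wrist 0.07 778 [-0.057 -0.045] 0.1546
wrist 0.09 129 [-0.057 -0.044] 0.1541
-0.08555144175808772 0.08742569393632453
```

View pics/c3.png

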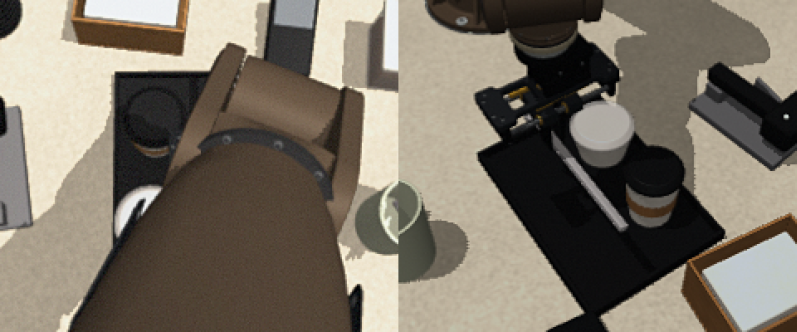

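Run:
```python
from h import *
x,y=.5431,-.0776
env.servo_line([x,y,.06],v=.12);env.servo_line([x,y,.03],v=.05);env.sleep(.2);st()
f0=env.get_obs()['ft_force'][2]
z=.03
while z>.0238:
    z-=.0007;env.servo_line([x,y,z],v=.02);env.sleep(.1);f=env.get_obs()['ft_force']
    print(round(z,4),env.get_obs()['position'][2].round(4),f.round(2))
    if f[2]-f0>2.5:break
```

```text
14.9167 [0.5433, -0.0776, 0.0303] 0.0126 29.9984 [0.8071, 0.0485, -0.3653] [-15, 38, 110, 0, 32, 68]
0.0293 0.0294 [-0.57 -0.91 -0.06]
0.0286 0.0286 [-0.71  0.05 -0.69]
0.0279 0.0279 [-0.25  0.23 -0.15]
0.0272 0.0272 [ 0.42  0.46 -0.19]
0.0265 0.0267 [ 0.21 -0.14  3.85]
```

```bash
python3 - <<'E'
from h import *
print(env.get_obs()['wrist_torque'])
b=np.deg2rad(7.36)
for n in("scene","wrist"): 
    im,X,c=snap(n,"4")
    P=X.reshape(-1,3);t=np.array([np.cos(b),np.sin(b)]);L=np.c_[(P[:,:2]-[.5625,-.0247])@t,(P[:,:2]-[.5625,-.0247])@[-t[1],t[0]],P[:,2]]
    L=L[(abs(L[:,1]+.051)<.005)&(L[:,2]<.04)]
    for x in np.arange(-.11,.17,.02):
        q=L[abs(L[:,0]-x)<.006]
        if len(q)>3: print(n,round(x,2),len(q),np.median(q[:,2]).round(4))
E
python3 -c "
import cv2,numpy as np
a=cv2.imread('pics/wrist4.png')[0:400:1];b=cv2.imread('pics/scene4.png')[150:300,210:450]
cv2.imwrite('pics/c4.png',np.hstack([cv2.resize(a,(400,250)),cv2.resize(b,(400,250),interpolation=3)]))"
```

```text
[ 0.09245698  0.06893198 -0.03182469]
scene -0.03 7 0.0207
scene -0.01 17 0.0202
scene 0.01 14 0.0186
scene 0.03 15 0.0198
scene 0.05 20 0.0193
scene 0.07 16 0.0195
scene 0.09 16 0.0184
scene 0.11 18 0.0177
scene 0.13 17 0.0167
scene 0.15 27 0.0091
scene 0.17 32 0.0137
wrist -0.09 4 0.0107
wrist -0.07 115 0.0119
wrist -0.05 9 0.0222
wrist -0.03 454 0.0209
wrist -0.01 506 0.0206
wrist 0.01 554 0.0202
wrist 0.03 603 0.0199
wrist 0.05 663 0.0194
wrist 0.07 702 0.0191
wrist 0.09 152 0.0186
```

View pics/c4.png

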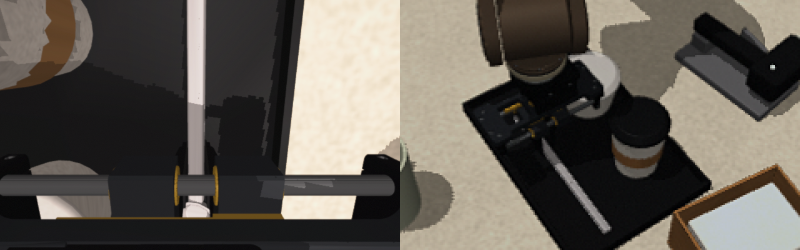

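```bash
python3 - <<'E'
from h import *
b=np.deg2rad(7.36);yv=np.array([-np.sin(b),np.cos(b),0])
x,y=.5431,-.0776
def od(a): 
    z=Ro.from_rotvec(-np.deg2rad(a)*yv).apply([0,0,-1]);return frame(z,-yv).tolist()
for a,z in((.2,.026),(.4,.0254),(.4,.0249)):
    env.servo_line([x,y,z],v=.01,attitude=od(a));env.sleep(.15);st()
    if env.get_obs()['ft_force'][2]>6: break
env.release();env.sleep(.2);st()
env.servo_line([x,y,.08],v=.1,attitude=od(0));env.servo_line([x,y,.26],v=.25);st()
im,X,c=snap("wrist","5");snap("scene","5")
P=X.reshape(-1,3);t=np.array([np.cos(b),np.sin(b)]);L=np.c_[(P[:,:2]-[.5625,-.0247])@t,(P[:,:2]-[.5625,-.0247])@[-t[1],t[0]],P[:,2]]
L=L[(abs(L[:,1]+.051)<.004)&(L[:,2]<.04)]
for x in np.arange(-.15,.17,.02):
    q=L[abs(L[:,0]-x)<.006]
    if len(q)>3: print(round(x,2),len(q),np.median(q[:,2]).round(4))
E
python3 -c "
import cv2,numpy as np
a=cv2.imread('pics/wrist5.png')[0:400:1];b=cv2.imread('pics/scene5.png')[150:300,150:390]
cv2.imwrite('pics/c5.png',np.hstack([cv2.resize(a,(400,250)),cv2.resize(b,(400,250),interpolation=3)]))"
```

```text
17.1667 [0.5432, -0.0777, 0.0263] 0.0125 30.0013 [-0.7181, -0.6035, 5.9034] [-15, 39, 110, 0, 31, 67]
17.5667 [0.5433, -0.0779, 0.0257] 0.0122 30.0009 [0.4457, -1.8466, 5.5547] [-15, 39, 110, 0, 31, 67]
17.9667 [0.5433, -0.0779, 0.0253] 0.0122 30.0018 [0.6348, -1.5349, 6.3301] [-15, 39, 110, 0, 31, 67]
19.55 [0.5431, -0.0776, 0.0249] 0.0948 0.0 [-0.0053, -0.2881, 0.1631] [-15, 39, 110, 0, 31, 67]
21.1167 [0.5426, -0.0775, 0.2586] 0.0951 0.0 [-0.1394, 0.144, 0.0] [-15, 20, 98, 0, 62, 68]
-0.15 52 0.0066
-0.13 62 0.0066
-0.11 59 0.0066
-0.09 90 0.0125
-0.07 52 0.0103
-0.05 73 0.0192
-0.03 73 0.0189
-0.01 83 0.0184
0.01 94 0.0184
0.03 96 0.0182
0.05 96 0.0179
0.07 96 0.0177
0.09 103 0.0173
0.11 102 0.0172
0.13 105 0.0166
```

View pics/c5.png

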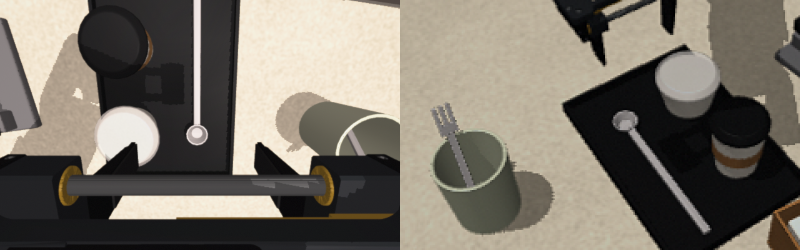

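Run:
```python
from h import *
a=np.deg2rad(15.8);c,s=np.cos(a),np.sin(a);R=np.array([[c,-s],[s,c]]);O=np.array([.5357,.2822])
od=frame([0,0,-1],[s,-c,0]).tolist();T=O+R@[-.003,.0055]
env.move_pose([*T,.24],od);st()
im,X,cc=snap("wrist","6");P=X.reshape(-1,3)
L=np.c_[(P[:,:2]-O)@R,P[:,2]]
q=L[(abs(L[:,2]-.086)<.005)&(L[:,0]>.03)&(L[:,0]<.12)&(abs(L[:,1]-.02)<.08)]
if len(q):print("head",np.percentile(q[:,0],[1,99]),np.percentile(q[:,1],[1,99]),q[:,2].mean())
q=L[(abs(L[:,2]-.072)<.005)&(abs(L[:,1])<.06)]
for x in np.arange(-.075,.05,.012):
    r=q[abs(q[:,0]-x)<.005]
    g=r[r[:,1]<.0185]
    if len(r)>5:print(round(x,3),len(r),np.percentile(g[:,1],[1,99]).round(4),np.percentile(r[:,1],99).round(4))
for r in env.tip_of("trigger_pad","wrist")[:1]:
    o,d=ray("wrist",r['centre'],cc);p=o+d*(.06-o[2])/d[2];print(r['p'],(p[:2]-O)@R)
```

```text
22.5833 [0.5317, 0.2858, 0.24] 0.0951 0.0 [-0.3468, 0.4773, 0.0882] [22, 26, 92, 0, 62, 96]
head [0.04933754 0.10369954] [-0.0362823   0.07288125] 0.08606491488620582
-0.075 316 [-0.0149  0.0164] 0.0164
-0.063 318 [-0.0147  0.0163] 0.0163
-0.051 329 [-0.0145  0.0161] 0.0161
-0.039 341 [-0.0154  0.016 ] 0.016
-0.027 358 [-0.0152  0.0159] 0.0159
-0.015 434 [-0.0151  0.0158] 0.0381
-0.003 472 [-0.0149  0.0157] 0.0361
0.009 481 [-0.0147  0.0155] 0.0331
0.021 507 [-0.0154  0.0164] 0.0309
0.033 509 [-0.0153  0.0163] 0.0279
0.045 283 [-0.0151  0.0162] 0.0186
0.65 [-0.00396803  0.03437359]
```

```bash
python3 - <<'E'
from h import *
a=np.deg2rad(15.8);c,s=np.cos(a),np.sin(a);R=np.array([[c,-s],[s,c]]);O=np.array([.5357,.2822]);T=O+R@[-.003,.006]
env.servo_line([*T,.10],v=.2);env.servo_line([*T,.06],v=.08);env.sleep(.2);st()
env.grab();env.sleep(.7);st()
im,X,cc=snap("wrist","7")
env.release();env.sleep(.3);st()
env.servo_line([*T,.12],v=.1);env.servo_line([*T,.26],v=.25);st()
im,X,cc=snap("wrist","8");P=X.reshape(-1,3);L=np.c_[(P[:,:2]-O)@R,P[:,2]]
q=L[(abs(L[:,2]-.072)<.005)&(abs(L[:,1])<.06)&(abs(L[:,0]+.003)<.005)];print(np.percentile(q[:,1],[1,99]))
snap("top","8")
E
python3 -c "
import cv2,numpy as np
a=cv2.imread('pics/wrist7.png');b=cv2.imread('pics/top8.png')
cv2.imwrite('pics/c8.png',np.hstack([cv2.resize(a,(400,250)),cv2.resize(b,(400,250))]))"
```

```text
24.3833 [0.5314, 0.2873, 0.0605] 0.095 0.0 [0.0455, -1.0385, 0.6379] [22, 39, 101, 0, 41, 96]
26.0167 [0.5307, 0.2866, 0.0598] 0.0415 30.0175 [-3.5306, -3.7549, 1.6085] [22, 39, 101, 0, 41, 96]
27.3833 [0.5312, 0.2872, 0.06] 0.0952 0.0 [0.5067, 0.1748, 0.2246] [22, 39, 101, 0, 41, 96]
28.8417 [0.5306, 0.2869, 0.2583] 0.0951 0.0 [-0.0378, -0.8418, 0.3508] [22, 25, 90, 0, 65, 96]
[-0.01531053  0.03616185]
```

View pics/c8.png

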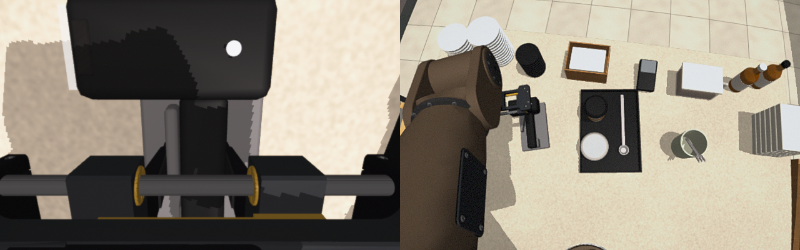

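```bash
python3 -c "
from rig import env
print(env.finish_job())"
```

```text
the job is handed in; nothing more can be done
None
```

I handed the job in at about 29 s of robot time: the spoon lies flat on the tray floor by the cup and bowl, and the fork is still in the standing pot. The trigger was then squeezed until the fingers stopped at 41.5 mm (43 mm is fully in) and released, and the robot was clear of everything at hand-in.

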